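Fold open the bifold door of the cup cupboard

ROBOT

A 7-joint arm with a two-finger parallel gripper is mounted at the origin on the work surface. World frame = base frame: x ahead of the robot, y to its left, z up, the work surface at z = 0. Lengths are in mm, angles in rad, forces in N, time in s.
With the tool pointing down it reaches from about 400 to 900 mm from the base axis. Payload 5.5 kg.
Tool frame: the origin (TCP) lies at the very end of the fingers, on their centre line; the grasp point (between the pads) lies 19 mm behind it (grip_point_offset is the distance from the TCP to the grasp point, in mm); z points along the fingers, y is the line along which they close (so a half turn about z gives the same grasp; the last joint's range is limited). The gripper opens to 85 mm and grips with 20 to 120 N. Pads are 22 mm wide; open, the fingers measure 114 mm over their backs; the gripper's body (76 mm by 85 mm) begins 54 mm behind the grasp point. The pads swing forward as they close: fully open they stand 13 mm farther back than shut.
Start: joints at [-1.055, 0.501, -0.427, 1.55, 0.221, 1.138, -0.21], TCP at [162.537, 629.35, 231.31] pointing down, gripper open.
Joint ranges: [-2.88, 2.88], [-0.31, 2.03], [-1.54, 1.56], [0.2, 2.42], [-1.41, 4.55], [0.19, 2.02], [-2.57, 2.57]. Speed limits (rad/s): [2.57, 2.57, 3.14, 3.14, 3.14, 3.14, 3.14].

INTERFACE

Orientations are given as a rotation vector (axis times angle).
In Python, from cell import observe, grab_frame, close_job, grip_point_offset gives the robot as it stands.
- The arm moves only by the shell command python3 -m handwheel 'ROWS'. ROWS is JSON, a list of rows, each a list of 7 numbers: the shift along the world's x, y, z in mm, then the turn, a rotation vector about the world's x, y, z in degrees, then the closure, from 0 (fully open) to 1 (shut). A call has exactly 5 rows; each row is the pose to reach, as a shift and turn from the pose commanded when the call began; what a row does not reach only later rows make up. A row lasts 1/10 s, in which the tool goes at most 50 mm and 8.59 degrees, less where a joint would pass 70% of its speed; a pose out of reach is approached as far as the arm can. A call with a gripper value outside its range is refused whole. The fingers move at their own pace and stop on an object; the grip force is fixed at half the most. Time passes only in rows, so rows that repeat a pose let the fingers close, or fill a call up. It gives the time, the measured TCP pose, the force, the opening and the grip force at its end, in the units of the state.
- observe(): the state, without advancing time (a new reading comes with each control period).
- grab_frame(name): name is "scene" or "side" or "wrist"; returns a dict with "img" (420x560x3 uint8, red, green, blue), "intrinsics" (3x3 intrinsics, pixels), "dist" ([k1, k2, p1, p2, k3] as OpenCV has them; the pictures are not rectified), "eye" and "rotation" of the camera in the world. Camera axes: x right, y down, z forward; pixel columns grow to the right and rows downward; lengths in mm; the calibration is good to about 2 mm. A picture is of the moment at which its call begins. There is no depth.
- close_job(): hands the job in; it is judged then, once.
The state is a dict: "t": time; "qpos": joint angles; "dq": joint speeds; "joint_torque": joint torques, N m; "ee_pos": TCP position; "orientation": TCP orientation; "wrist_force": force on the tool from outside, world axes, zero at the start; "wrist_torque": the same for the moment, N m; "finger_gap": finger opening in mm; "grasp_force": force on a finger pad.
Only numpy, scipy, OpenCV 4.12 (cv2) and the standard library are available. Lean on these libraries where they do the work, as an engineer would, in place of code of your own. Each camera call takes 0.05 s, during which the arm holds its last target. There are 200 camera calls.

TASK

Open the dark wooden cup cupboard on the counter: pull its bifold door by the upright brass handle until both panels are folded together at the side, as far as they comfortably go, then let go. Leave the white cupboard shut and do not shift the glass cake dome.

Things in the scene. Friction and masses are not known exactly. Their poses are not given: they have to be found in the camera images.
- dark_cupboard: Fixed dark wooden cupboard, 300 wide x 180 deep x 240 mm high, bifold door facing the robot. Origin: centre of its underside; z up, -x out of its front, y to the left. Jamb hinge: vertical, at x -0.090, y +0.130 m, on the panels' back face. Two panels, each 130 wide x 208 high x 12 mm; the lead panel's far end runs in a track along the front (x -0.090).
- dark_handle: Upright round brass bar, 12 mm thick, 105 long, on the dark door's lead panel 30 mm right of the fold, its axis 45 mm off the panel's face on two thin posts. Origin: on its axis, 20 mm below its top, 205 mm above the counter; pinch it here from above. Axes turn with the lead panel: -x out of its face, +y towards the fold; the fold's hinge axis is at (+0.057, +0.030) m in x, y.
- dark_door (a joint): Fold angle a of the dark door, rad: 0 shut, starts at 0 to 0.25, stop at 1.4 (panels nearly back to back at the left jamb, fold pointing to the robot). From closed, the jamb panel turns by -a about z (up) and the lead panel, with the handle, by +a. A few newtons at the handle move it; it stays where it is left.
- white_door (a joint): Fold angle, rad, of the door of the white cupboard, which stands beside the dark one (on either side): same size and kind, but white panels and a dark steel handle. It starts shut (0) and must stay shut.
- glass_dome: Loose glass cake dome on a white plate with an orange-topped cake inside, on the counter off to one side: 140 mm in diameter, 155 mm high. Origin: centre of its underside.

How it is judged (in metres and radians):
On the way:
1. the dark door is being folded with the fingers on its brass handle (contact force between the fingers and dark_handle above 0.3 N and value of joint dark_door above 0.4 rad), for 0.1 s.
At the end, for the whole second after the job is handed in: The dark cupboard's bifold door stands folded open at 1.1 rad (63 degrees) or more and is at rest, released; the white door is shut (under 0.1 rad) (value of joint dark_door above 1.1 rad and velocity of joint dark_door between -0.05 and 0.05 rad/s and value of joint white_door below 0.1 rad); the robot touches nothing.
It fails at once if the white cupboard's door is opened (over 0.15 rad) (value of joint white_door above 0.15 rad).
It fails at once if the glass dome is shifted by more than 30 mm (distance of glass_dome from where it was at the start of the episode above 0.03 m).
It also fails if it takes over 34 s, if anything falls off the work surface, if the arm or the gripper's body presses on something with over 40 N, if the wrist force passes 120 N, or if a joint passes its speed limit or range.

## Working session

There is one attempt and no reset: what is moved stays moved. The work goes in short steps, Python scripts to look and compute and a shell command to move; the robot and the scene stay as the last step left them, time stands still between calls to the robot, and variables do not carry over. Pictures are saved under pics/ and viewed, at most 10 in all, crops included, and the job is handed in when it is done.

```bash
mkdir -p pics
python3 - <<'E'
from cell import *
import cv2,numpy as np
o=observe();print({k:np.round(v,3).tolist() for k,v in o.items()}, grip_point_offset)
ims=[]
for n in("scene","side"):
    f=grab_frame(n);np.savez("pics/%s0.npz"%n,**f);cv2.imwrite("pics/%s0.png"%n,f["img"][...,::-1]);print(n,f["eye"],np.round(f["rotation"],3).tolist(),f["intrinsics"],f["dist"])
E
```

```text
{'t': 0.0, 'qpos': [-1.055, 0.502, -0.427, 1.551, 0.221, 1.138, -0.21], 'dq': [0.002, 0.0, 0.0, -0.001, -0.0, -0.0, 0.0], 'joint_torque': [-0.0, -56.951, -5.816, -28.094, 0.011, 0.012, -0.0], 'ee_pos': [162.423, 628.654, 230.248], 'orientation': [-0.396, -3.116, 0.003], 'wrist_force': [-0.934, -0.731, -0.437], 'wrist_torque': [0.023, -0.032, 0.013], 'grasp_force': 0.0, 'finger_gap': 85.016} 18.700000000000003
scene [ 112.90122234 -228.53613423 1661.69863485] [-2.421, 1.529, -0.243] [[417.00581908   0.         278.03024702]
 [  0.         417.00581908 212.71192005]
 [  0.           0.           1.        ]] [0.03477473 0.         0.         0.         0.        ]
side [ 226.81978571  330.73070821 1522.06835878] [-1.137, 2.752, -0.465] [[406.87897684   0.         283.7444933 ]
 [  0.         406.87897684 213.99011759]
 [  0.           0.           1.        ]] [-0.0317906  0.         0.         0.         0.       ]
```

View pics/scene0.png

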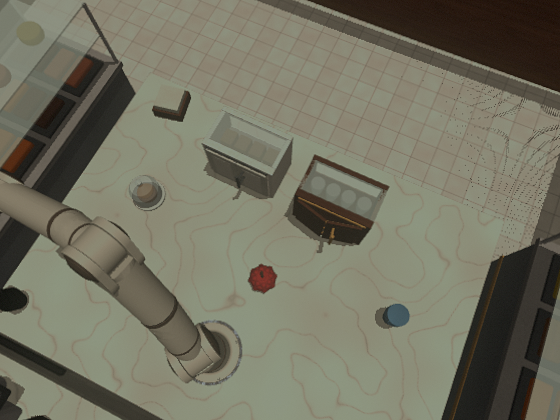

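View pics/side0.png

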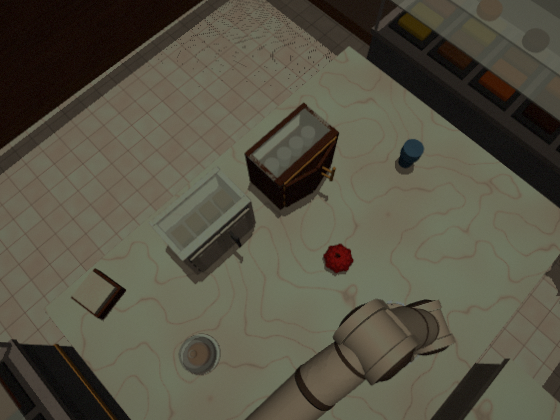

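The scene view shows the dark cupboard at about (342,200) with its brass handle near (327,237), and the white one to its left at (248,155). The dome is at (146,190). In the side view the brass handle is near (328,174). Next I'll take close crops to pick points from.

Run:
```python
import cv2
a=cv2.imread("pics/scene0.png")[145:255,285:395];b=cv2.imread("pics/side0.png")[98:208,240:350]
c=[cv2.convertScaleAbs(cv2.resize(x,(400,400),interpolation=cv2.INTER_CUBIC),alpha=1.5) for x in(a,b)]
cv2.imwrite("pics/crop1.png",cv2.hconcat(c))
```

```text
(no output)
```

View pics/crop1.png

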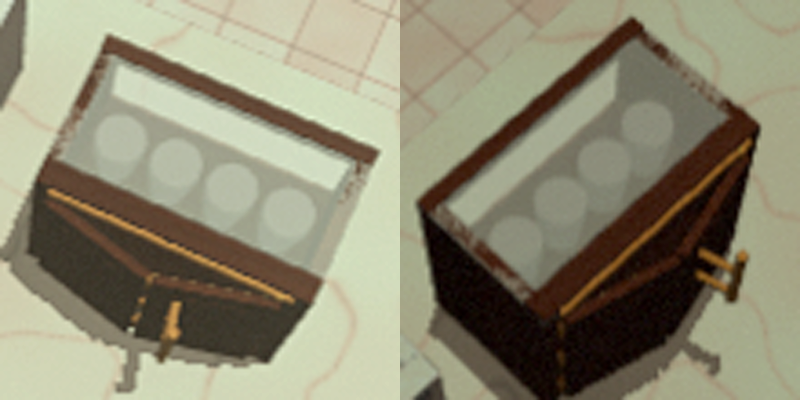

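The crops give these positions:
- **Scene crop:** top corners at (108,37), (378,152), (320,283) and (42,180), fold top at (148,278), handle top at (177,305).
- **Side crop:** matching corners at (425,205), (633,18), (758,128) and (540,305), fold top at (683,255), handle top at (740,255).

I'll triangulate these.

```bash
cat > h.py <<'E'
import numpy as np,cv2
from scipy.spatial.transform import Rotation as R
def ray(f,px):
    p=cv2.undistortPoints(np.array([[px]],float),f["intrinsics"],f["dist"]).ravel()
    rot=np.asarray(f["rotation"]);M=R.from_rotvec(rot).as_matrix() if rot.size==3 else rot
    d=M@np.r_[p,1];return np.asarray(f["eye"]),d/np.linalg.norm(d)
def plane(f,px,z):
    e,d=ray(f,px);return e+d*(z-e[2])/d[2]
def tri(fa,pa,fb,pb):
    A=0;b=0
    for f,p in((fa,pa),(fb,pb)):
        e,d=ray(f,p);P=np.eye(3)-np.outer(d,d);A=A+P;b=b+P@e
    return np.linalg.solve(A,b)
E
python3 - <<'E'
from h import *
S=dict(np.load("pics/scene0.npz"));D=dict(np.load("pics/side0.npz"))
names="BL BR FR FL fold handle".split()
a=[(108,37),(378,152),(320,283),(42,180),(148,278),(177,305)];b=[(25,205),(233,18),(358,128),(140,305),(283,255),(340,255)]
W={}
for n,p,q in zip(names,a,b):
    p=np.array(p)*.275+[285,145]-.4;q=np.array(q)*.275+[240,98]-.4
    z={'fold':224,'handle':225}.get(n,240)
    u,v=plane(S,p,z),plane(D,q,z);W[n]=(u+v)/2;print(n,tri(S,p,D,q).round(),u.round(),v.round())
ang=[np.arctan2(*(W[l]-W[r])[1::-1]) for l,r in(("BL","BR"),("FL","FR"))];print("yaw from y dir",np.degrees(ang)-90)
yaw=np.mean(ang)-np.pi/2
c=sum(W[k] for k in("BL","BR","FR","FL"))/4;c[2]=0;Rz=R.from_euler('z',yaw)
print("centre",c,"yaw",np.degrees(yaw))
for n in("fold","handle"):print(n,Rz.inv().apply(W[n]-c).round())
for p in((146,190),(138,198)):print("dome",plane(S,p,80))
print("dome side",plane(D,(200,352),80))
E
```

```text
BL [797. -52. 238.] [798. -52. 240.] [793. -51. 240.]
BR [ 801. -349.  234.] [ 797. -349.  240.] [ 798. -346.  240.]
FR [ 633. -345.  240.] [ 644. -347.  240.] [ 622. -341.  240.]
FL [635. -56. 233.] [625. -56. 240.] [640. -55. 240.]
fold [ 582. -193.  228.] [ 582. -193.  224.] [ 584. -195.  224.]
handle [ 551. -228.  244.] [ 568. -229.  225.] [ 545. -233.  225.]
yaw from y dir [0.42438991 0.13910944]
centre [ 714.71733197 -199.60648441    0.        ] yaw 0.28174967706037696
fold [-132.    7.  224.]
handle [-158.  -31.  225.]
dome [437.56075718 519.51043245  80.        ]
dome [394.11367706 530.51341089  80.        ]
dome side [434.21711358 524.18307536  80.        ]
```

The cupboard's yaw is about 0, its centre is at about (710,-200), and the jamb is at about (620,-70). The fold angle is about 0.2 to 0.25, which puts the handle near (545,-235). I'll lift and swing the arm over, turning the tool by about -150° in total.

```bash
python3 -m handwheel '[[0,0,50,0,0,-8,0],[10,-30,90,0,0,-16,0],[30,-70,110,0,0,-24,0],[55,-110,110,0,0,-32,0],[80,-150,110,0,0,-40,0]]'; python3 -c "
from cell import *;print(observe()['qpos'])"
```

```text
t: 0.6
ee_pos: [243.0, 478.1, 342.0]
orientation: [1.445, 2.79, 0.003]
wrist_force: [1.2, -0.5, -0.4]
finger_gap: 85.5
grasp_force: 0.0
[-0.90402596  0.18462379 -0.28446547  1.6998703   0.05428964  1.26318347
 -0.58518838]
```

```bash
python3 -m handwheel '[[30,-40,0,0,0,-8,0],[60,-80,0,0,0,-16,0],[90,-120,0,0,0,-24,0],[120,-160,0,0,0,-32,0],[150,-200,0,0,0,-40,0]]' | head -3; python3 -m handwheel '[[12,-48,0,0,0,-8,0],[24,-96,0,0,0,-16,0],[36,-144,0,0,0,-24,0],[48,-192,0,0,0,-32,0],[60,-240,0,0,0,-40,0]]' |head -3;  python3 -m handwheel '[[0,-48,0,0,0,-8,0],[0,-96,0,0,0,-16,0],[0,-144,0,0,0,-24,0],[0,-192,0,0,0,-31,0],[0,-240,0,0,0,-31,0]]'; python3 -c "
from cell import *
import cv2,numpy as np
print(observe()['qpos'])
f=grab_frame('wrist');np.savez('pics/w1.npz',**f);cv2.imwrite('pics/w1.png',cv2.convertScaleAbs(f['img'][...,::-1],alpha=1.5))"
```

```text
t: 1.1
ee_pos: [393.2, 277.4, 341.2]
orientation: [-2.313, -2.126, -0.0]
t: 1.6
ee_pos: [452.3, 37.4, 341.2]
orientation: [-2.9, -1.207, -0.0]
t: 2.1
ee_pos: [452.0, -202.3, 341.3]
orientation: [-3.117, -0.392, -0.0]
wrist_force: [1.4, 0.3, -0.4]
finger_gap: 85.5
grasp_force: 0.0
[-0.08921716  0.0943727   0.49349414  1.8124176  -0.04745736  1.24631033
 -0.90296942]
```

View pics/w1.png

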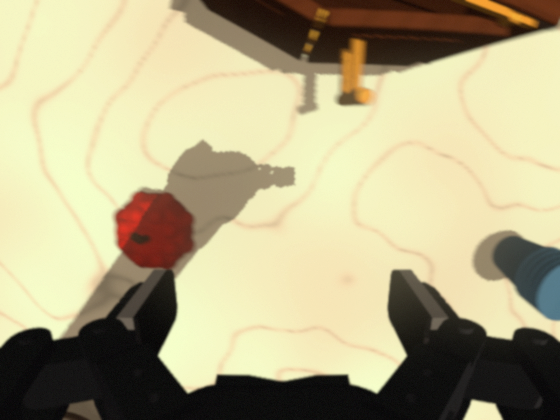

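The wrist view shows the brass handle's top at (367,97), its posts running up to the panel at (355,42), and the fold's top at about (320,12).

Run:
```python
from h import *
f=dict(np.load("pics/w1.npz"))
print(plane(f,(366,97),225),plane(f,(322,13),224),f["eye"])
J=np.array([620,-70]);
for a in(0.1,.15,.2,.25,.5,.75,1,1.2,1.3):
    F=J-130*np.array([np.sin(a),np.cos(a)]);c,s=np.cos(a),np.sin(a)
    print(a,F.round(),(F+[-57*c+30*s,-57*s-30*c]).round(), "outer fold", (F+12*np.array([-c,-s])).round())
```

```text
[ 542.23165119 -238.85036052  225.        ] [ 586.92682919 -194.98874236  224.        ] [ 520.53340579 -184.97797097  483.90452249]
0.1 [ 607. -199.] [ 553. -235.] outer fold [ 595. -201.]
0.15 [ 601. -199.] [ 549. -237.] outer fold [ 589. -200.]
0.2 [ 594. -197.] [ 544. -238.] outer fold [ 582. -200.]
0.25 [ 588. -196.] [ 540. -239.] outer fold [ 576. -199.]
0.5 [ 558. -184.] [ 522. -238.] outer fold [ 547. -190.]
0.75 [ 531. -165.] [ 510. -226.] outer fold [ 523. -173.]
1 [ 511. -140.] [ 505. -204.] outer fold [ 504. -150.]
1.2 [ 499. -117.] [ 506. -181.] outer fold [ 494. -128.]
1.3 [ 495. -105.] [ 508. -168.] outer fold [ 492. -116.]
```

The wrist view agrees with the model: a ≈ 0.22 and the handle at (542,-239). I'll move above it, go down, close, and check.

```bash
python3 -m handwheel '[[45,-18,0,0,0,0,0],[90,-37,0,0,0,0,0],[90,-37,-40,0,0,0,0],[90,-37,-80,0,0,0,0],[90,-37,-80,0,0,0,0]]' ; python3 -m handwheel '[[0,0,-25,0,0,0,0],[0,0,-50,0,0,0,0],[0,0,-75,0,0,0,0],[0,0,-75,0,0,0,0.3],[0,0,-75,0,0,0,1]]';python3 -m handwheel '[[0,0,0,0,0,0,1],[0,0,0,0,0,0,1],[0,0,0,0,0,0,1],[0,0,0,0,0,0,1],[0,0,0,0,0,0,1]]'
```

```text
t: 2.65
ee_pos: [538.9, -235.4, 255.1]
orientation: [-3.111, -0.397, 0.017]
wrist_force: [-1.1, 0.9, -0.5]
finger_gap: 85.4
grasp_force: 0.0
t: 3.15
ee_pos: [543.1, -237.7, 187.9]
orientation: [3.116, 0.397, 0.002]
wrist_force: [0.8, -0.2, 1.6]
finger_gap: 59.0
grasp_force: 0.0
t: 3.65
ee_pos: [543.2, -235.4, 187.9]
orientation: [-3.113, -0.399, -0.002]
wrist_force: [-2.9, 5.3, 8.1]
finger_gap: 10.2
grasp_force: 58.6
```

Gripped. Now I'll fold along the computed arc, turning with the panel.

```bash
python3 -m handwheel '[[-6,-1,0,0,0,4,1],[-11,-2,0,0,0,8,1],[-16,-1,0,0,0,12,1],[-21,0,0,0,0,16,1],[-25,2,0,0,0,20,1]]';python3 -m handwheel '[[-3,3,0,0,0,4,1],[-6,7,0,0,0,8,1],[-8,11,0,0,0,12,1],[-10,16,0,0,0,16,1],[-12,23,0,0,0,20,1]]'
```

```text
t: 4.15
ee_pos: [520.3, -232.0, 187.9]
orientation: [-2.995, -0.939, -0.009]
wrist_force: [5.4, 9.2, 2.4]
finger_gap: 10.3
grasp_force: 58.5
t: 4.65
ee_pos: [508.4, -211.1, 187.9]
orientation: [2.789, 1.443, 0.009]
wrist_force: [6.9, 2.8, 1.0]
finger_gap: 10.2
grasp_force: 58.4
```

```bash
python3 -m handwheel '[[-1,7,0,0,0,4,1],[-1.5,14,0,0,0,8,1],[-1,22,0,0,0,12,1],[0,31,0,0,0,16,1],[1,40,0,0,0,20,1]]';python3 -m handwheel '[[1,5,0,0,0,2,1],[1,6,0,0,0,3,1],[1,6,0,0,0,3,1],[1,6,0,0,0,3,1],[1,6,0,0,0,3,1]]'; python3 -c "
from cell import *
import cv2,numpy as np
a=[]
for n in ('scene','side'):
  f=grab_frame(n);a.append(cv2.convertScaleAbs(f['img'][...,::-1],alpha=1.4))
cv2.imwrite('pics/mid.png',cv2.hconcat([cv2.resize(a[0][130:290,240:400],(400,400)),cv2.resize(a[1][90:250,230:390],(400,400))]))"
```

```text
t: 5.15
ee_pos: [509.0, -172.2, 188.0]
orientation: [2.496, 1.903, 0.006]
wrist_force: [5.5, 0.0, 0.1]
finger_gap: 10.4
grasp_force: 58.6
t: 5.65
ee_pos: [510.1, -166.1, 187.9]
orientation: [2.448, 1.964, 0.007]
wrist_force: [5.4, 3.0, 3.0]
finger_gap: 10.2
grasp_force: 58.9
```

View pics/mid.png

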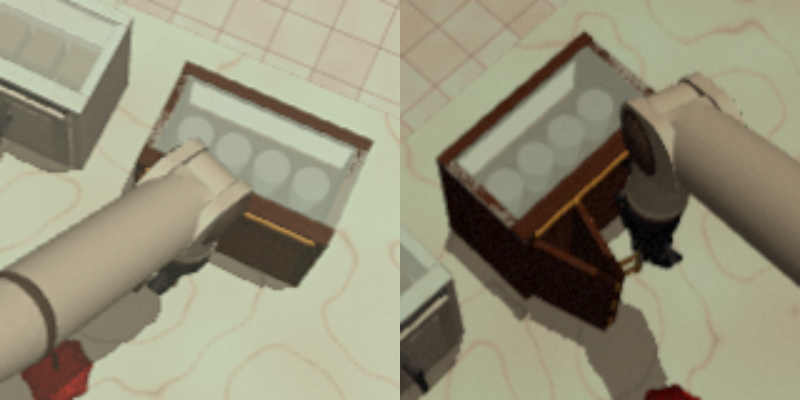

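The side view shows the panels folded at the left jamb, at about 1.25 to 1.3 rad by the track-end position near (577,205). The gripper is still on the handle. I'll release, rise straight up, and back away.

```bash
python3 -m handwheel '[[0,0,0,0,0,0,0.5],[0,0,0,0,0,0,0],[0,0,0,0,0,0,0],[0,0,0,0,0,0,0],[0,0,0,0,0,0,0]]';python3 -m handwheel '[[0,0,20,0,0,0,0],[0,0,45,0,0,0,0],[0,0,80,0,0,0,0],[0,0,120,0,0,0,0],[0,0,150,0,0,0,0]]';python3 -m handwheel '[[-30,-20,0,0,0,0,0],[-60,-60,0,0,0,0,0],[-80,-100,0,0,0,0,0],[-80,-140,0,0,0,0,0],[-80,-180,0,0,0,0,0]]';python3 -m handwheel '[[0,0,0,0,0,0,0],[0,0,0,0,0,0,0],[0,0,0,0,0,0,0],[0,0,0,0,0,0,0],[0,0,0,0,0,0,0]]'; python3 -c "
from cell import *
import cv2,numpy as np
a=[]
for n in ('scene','side'):
  f=grab_frame(n);a.append(cv2.convertScaleAbs(f['img'][...,::-1],alpha=1.4))
cv2.imwrite('pics/end.png',cv2.hconcat([cv2.resize(a[0][90:290,120:400],(400,286)),cv2.resize(a[1][90:290,130:410],(400,286))]))"
```

```text
t: 6.25
ee_pos: [507.2, -166.8, 186.1]
orientation: [-2.45, -1.966, 0.001]
wrist_force: [-0.6, -1.6, -1.2]
finger_gap: 81.5
grasp_force: 0.0
t: 6.75
ee_pos: [507.8, -167.0, 338.7]
orientation: [2.449, 1.966, 0.002]
wrist_force: [0.5, 0.0, -0.8]
finger_gap: 85.1
grasp_force: 0.0
t: 7.25
ee_pos: [426.6, -348.2, 336.9]
orientation: [2.45, 1.966, 0.001]
wrist_force: [-0.7, 1.0, 0.1]
finger_gap: 85.5
grasp_force: 0.0
t: 7.75
ee_pos: [428.0, -345.5, 336.4]
orientation: [-2.448, -1.969, -0.001]
wrist_force: [0.1, 0.6, -0.7]
finger_gap: 85.0
grasp_force: 0.0
```

View pics/end.png

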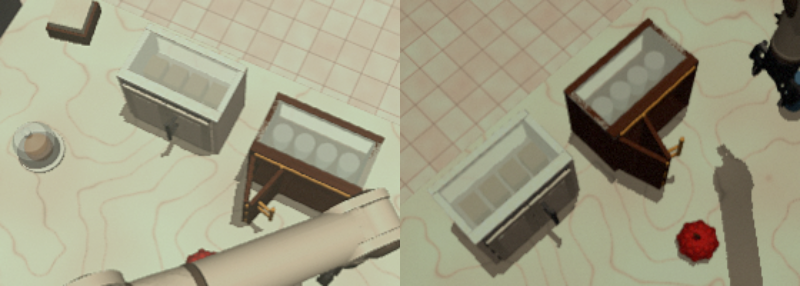

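The final view shows the dark door folded open at the left jamb with the handle free at (262,210). The white door is shut, the dome hasn't moved, and the arm is well clear.

```bash
python3 -c "
from cell import *
print(close_job())"
```

```text
the job is handed in; nothing more can be done
None
```

I folded the dark cupboard's door open to about 1.3 rad (estimated from the tool's position and the pictures) and released the handle; the white door stayed shut, the dome was not moved, and the job is handed in.

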